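# Line up the dressing-table jars by height

## Robot

A 6-joint arm with a two-finger parallel gripper is mounted at the origin on the work surface. World frame = base frame: x ahead of the robot, y to its left, z up, the work surface at z = 0. Lengths are in m, angles in degrees, forces in N, time in s.
With the tool pointing down it reaches from about 0.3 to 0.75 m from the base axis. Payload 8.5 kg.
Tool frame: the origin (TCP) lies midway between the tips of the shut fingers; the grasp point (between the pads) lies 19 mm behind it (env.tcp_to_grasp is the z of the grasp point in the tool frame, in m); z points along the fingers, y is the line along which they close (so a half turn about z gives the same grasp; the last joint's range is limited). The gripper opens to 85 mm and grips with 20 to 120 N. Pads are 22 mm wide; open, the fingers measure 114 mm over their backs; the gripper's body (76 mm by 85 mm) begins 54 mm behind the grasp point. The pads swing forward as they close: fully open they stand 13 mm farther back than shut.
Start: joints at [55.273, 21.807, 74.336, -0, 83.858, -12.336], TCP at [0.21, 0.509, 0.231] pointing down, gripper open.
Joint ranges: [-178.18, 178.18], [-50.72, 133.34], [12.68, 142.11], [-81.47, 261.47], [9.98, 163.14], [-165.26, 165.26]. Speed limits (degrees/s): [136.94, 136.94, 180, 180, 180, 180].

## Interface

Orientations are given as a 3x3 rotation matrix whose columns are the frame's x, y, z axes.
In Python, from rig import env, imaging, job, models gives the robot as it stands. The module is installed in compiled form; this text tells all that it offers.
- The arm moves only by the tool jog_arm, never from a script. Its argument "plan" is text: rows parted by semicolons, each of 7 numbers parted by spaces: the turn, a rotation vector about the tool's x, y, z in degrees, then the shift along the tool's x, y, z in cm, then the closure in counts, from 0 (fully open) to 255 (shut). In form: rx ry rz x y z claw; .... A call has 1 to 10 rows; each row shifts and turns the commanded pose from where the row before left it, along the tool's axes as they then stand; what a row does not reach is not made up. A row lasts 1/12 s, in which the tool goes at most 41.7 mm and 7.16 degrees, less where a joint would pass 70% of its speed; a pose out of reach is approached as far as the arm can. A call with a gripper value outside its range is refused whole. The fingers move at their own pace and stop on an object; "grip_force" is the grip in N (left out, the last holds). Time passes only in rows, so rows that do not move let the fingers close. It gives the time, the measured TCP pose, the force, the opening and the grip force at its end, in the units of the state.
- env.observe(): the state, without advancing time (a new reading comes with each control period).
- imaging.get_image(name): name is "scene" or "top" or "wrist"; returns a dict with "pixels" (400x640x3 uint8, red, green, blue), "depth" (400x640 float32, m along the optical axis (not along the pixel's ray), 0 where there is no reading), "fov_y" (degrees; the focal length in pixels is half the picture's height over the tangent of half this angle, whatever the lens; pixels are square), "cx", "cy" (the principal point, pixels), "world_from_camera" (4x4, takes a point from camera to world coordinates). Camera axes: x right, y down, z forward; pixel columns grow to the right and rows downward; lengths in m; the calibration is good to about 2 mm. The wrist camera is an equidistant fisheye: a pixel r from the principal point sees the ray r / f radians off the axis. A picture is of the moment at which its call begins.
- job.close_job(): hands the job in; it is judged then, once.
Trained networks look in the newest picture that a camera, given by its name, has taken for a name from the list of things; names that differ only in an ending like _2 or _b are one class to them, and where a whole thing is asked for, a point or a joint stands for the part that bears it (a point fixed in the world has none). Each returns a list of dicts, best first, with "confidence" (0 to 1); they miss things now and then, are a little off and sometimes report something else, mostly with a low value. They report only what shows in the picture. A call takes as long as a camera call. They do not tell look-alikes from the thing itself.
- models.outline_of(camera, query): "region" (400x640 bool, what is visible of it) and "bbox" ([centre column, centre row, width, height] in pixels, round what is visible of it).
- models.tip_of(camera, query): "at" ([column, row] in pixels: a listed point, or the origin of a listed thing).
The state is a dict: "time_s": time; "q": joint angles; "qvel": joint speeds; "joint_efforts": joint torques, N m; "position": TCP position; "tool_rot": TCP orientation; "ft_force": force on the tool from outside, world axes, zero at the start; "wrist_torque": the same for the moment, N m; "grip_width": finger opening in m; "gripper_force": force on a finger pad.
Only numpy, scipy, OpenCV 4.12 (cv2) and the standard library are available. Lean on these libraries where they do the work, as an engineer would, in place of code of your own. Each camera call takes 0.05 s, during which the arm holds its last target. There are 200 camera calls.

## Task

Line up the four white ceramic jars with walnut lids on the marble tray, one upright in the middle of each cork coaster, in order of height: the tallest on the coaster next to the steel dispenser bottle, stepping down to the shortest next to the blue pot with the hinged metal lid. Set each jar down gently rather than dropping it, knock none over, and leave the dispenser and the lidded pot where they stand.

Things in the scene. Friction and masses are not known exactly. Their poses are not given: they have to be found in the camera images.
- jar_tallest: the tallest of four matching straight round white ceramic jars, each with a flush dark walnut lid (do not part: lid and jar are one piece). 118 mm high over all, 58 mm across from top to bottom. Origin at the centre of its underside, z up. Stands loose on the oak top, in front of the tray; weighs under 0.45 kg.
- jar_second: the second tallest of four matching straight round white ceramic jars, each with a flush dark walnut lid (do not part: lid and jar are one piece). 98 mm high over all, 52 mm across from top to bottom. Origin at the centre of its underside, z up. Stands loose on the oak top, in front of the tray; weighs under 0.45 kg.
- jar_third: the third tallest of four matching straight round white ceramic jars, each with a flush dark walnut lid (do not part: lid and jar are one piece). 78 mm high over all, 46 mm across from top to bottom. Origin at the centre of its underside, z up. Stands loose on the oak top, in front of the tray; weighs under 0.45 kg.
- jar_shortest: the shortest of four matching straight round white ceramic jars, each with a flush dark walnut lid (do not part: lid and jar are one piece). 58 mm high over all, 40 mm across from top to bottom. Origin at the centre of its underside, z up. Stands loose on the oak top, in front of the tray; weighs under 0.45 kg.
- coaster_1: round cork coaster, 72 mm across, 4 mm thick, fixed on the marble tray, at the left (+y) end of the row of four alike, about 82 mm apart. Origin at the centre of its underside, 12 mm above the oak top (cork top at 16 mm); its y axis runs along the row, x across the tray. The white tray is fixed, 560 x 110 mm, 12 mm thick, rim 3 mm higher, turned up to 0.15 rad.
- coaster_2: round cork coaster, 72 mm across, 4 mm thick, fixed on the marble tray, second from the left (+y) end of the row of four alike, about 82 mm apart. Origin at the centre of its underside, 12 mm above the oak top (cork top at 16 mm); its y axis runs along the row, x across the tray. The white tray is fixed, 560 x 110 mm, 12 mm thick, rim 3 mm higher, turned up to 0.15 rad.
- coaster_3: round cork coaster, 72 mm across, 4 mm thick, fixed on the marble tray, third from the left (+y) end of the row of four alike, about 82 mm apart. Origin at the centre of its underside, 12 mm above the oak top (cork top at 16 mm); its y axis runs along the row, x across the tray. The white tray is fixed, 560 x 110 mm, 12 mm thick, rim 3 mm higher, turned up to 0.15 rad.
- coaster_4: round cork coaster, 72 mm across, 4 mm thick, fixed on the marble tray, at the right (-y) end of the row of four alike, about 82 mm apart. Origin at the centre of its underside, 12 mm above the oak top (cork top at 16 mm); its y axis runs along the row, x across the tray. The white tray is fixed, 560 x 110 mm, 12 mm thick, rim 3 mm higher, turned up to 0.15 rad.
- dispenser: empty stainless steel push dispenser bottle, round, 62 mm across, 133 mm high, with a narrow neck and a dished top plate. Stands loose at one end of the tray (either end, it changes from start to start), about 110 mm from the nearest coaster's centre. Origin at the centre of its underside.
- lidded_pot: round squat blue ceramic pot with a hinged, shut, domed metal lid, 72 mm across (about 84 mm over hinge and thumb tab), 59 mm high. Stands loose at the other end of the tray, about 110 mm from the nearest coaster's centre. Origin at the centre of its underside.
Things that resemble listed ones, but are neither listed nor needed, are in the scene too. What is shaped like the jar_shortest but green or purple is not meant.

How it is judged (in metres and radians):
At the end, for the whole second after the job is handed in: Each jar stands upright (within 0.1 rad), at rest and released on its own coaster, its centre within 12 mm of the coaster's centre and its underside on the cork; counted from the coaster next to the dispenser the order is tallest, second, third, shortest (((horizontal distance between dispenser and coaster_1 below 0.15 m and horizontal distance between jar_tallest and coaster_1 below 0.012 m and z of jar_tallest in the frame of coaster_1 between 0 and 0.008 m and horizontal distance between jar_second and coaster_2 below 0.012 m and z of jar_second in the frame of coaster_2 between 0 and 0.008 m and horizontal distance between jar_third and coaster_3 below 0.012 m and z of jar_third in the frame of coaster_3 between 0 and 0.008 m and horizontal distance between jar_shortest and coaster_4 below 0.012 m and z of jar_shortest in the frame of coaster_4 between 0 and 0.008 m) or (horizontal distance between dispenser and coaster_4 below 0.15 m and horizontal distance between jar_tallest and coaster_4 below 0.012 m and z of jar_tallest in the frame of coaster_4 between 0 and 0.008 m and horizontal distance between jar_second and coaster_3 below 0.012 m and z of jar_second in the frame of coaster_3 between 0 and 0.008 m and horizontal distance between jar_third and coaster_2 below 0.012 m and z of jar_third in the frame of coaster_2 between 0 and 0.008 m and horizontal distance between jar_shortest and coaster_1 below 0.012 m and z of jar_shortest in the frame of coaster_1 between 0 and 0.008 m)) and angle between each of jar_tallest, jar_second, jar_third, jar_shortest's own z axis and vertical below 0.1 rad and linear speed of each of jar_tallest, jar_second, jar_third, jar_shortest below 0.02 m/s); the robot touches nothing.
It fails at once if the dispenser or the lidded pot is shifted by more than 20 mm or knocked over (distance of any of dispenser, lidded_pot from where it was at the start of the episode above 0.02 m or angle between any of dispenser, lidded_pot's own z axis and vertical above 0.5 rad).
It fails at once if a jar is knocked over (leans more than 45 degrees) (angle between any of jar_tallest, jar_second, jar_third, jar_shortest's own z axis and vertical above 0.785 rad).
It fails at once if a jar is dropped or thrown: moves faster than 0.7 m/s while no finger holds it (a fall of more than about 25 mm) ((contact force between the fingers and jar_tallest below 0.1 N and linear speed of jar_tallest above 0.7 m/s) or (contact force between the fingers and jar_second below 0.1 N and linear speed of jar_second above 0.7 m/s) or (contact force between the fingers and jar_third below 0.1 N and linear speed of jar_third above 0.7 m/s) or (contact force between the fingers and jar_shortest below 0.1 N and linear speed of jar_shortest above 0.7 m/s)).
It also fails if it takes over 107 s, if anything falls off the work surface, if the arm or the gripper's body presses on something with over 40 N, if the wrist force passes 120 N, or if a joint passes its speed limit or range.

## Working session

There is one attempt and no reset: what is moved stays moved. The work goes in short steps, Python scripts to look and compute and a tool call to move; the robot and the scene stay as the last step left them, time stands still between calls to the robot, and variables do not carry over. Pictures are saved under pics/ and viewed, at most 14 in all, crops included, and the job is handed in when it is done.

Besides the shell and the picture viewer there is one more tool, called after ">>>" as name(argument=value, ...) on one line, values as JSON. jog_arm: Moves the arm, as the interface text tells. Its arguments: {"type":"object","properties":{"plan":{"type":"string"},"grip_force":{"type":"number"}},"required":["plan"]}

```bash
mkdir -p pics; cat > h.py <<'E'
import numpy as np, cv2
from rig import env, imaging, job, models
def cloud(im):
    h,w=im["depth"].shape; f=h/2/np.tan(np.radians(im["fov_y"]/2))
    u,v=np.meshgrid(np.arange(w),np.arange(h)); d=im["depth"]
    P=np.stack([(u-im["cx"])/f*d,(v-im["cy"])/f*d,d],-1); T=im["world_from_camera"]
    W=P@T[:3,:3].T+T[:3,3]; W[d<=0]=np.nan
    return W
def save(im,n): cv2.imwrite(f"pics/{n}.png",cv2.cvtColor(im["pixels"],cv2.COLOR_RGB2BGR))
E
python3 - <<'E'
from h import *
for c in ("top","scene"):
    im=imaging.get_image(c); save(im,c+"0"); W=cloud(im); np.savez(c+"0.npz",W=W,rgb=im["pixels"])
    print(c,im["world_from_camera"].round(3).tolist(),im["fov_y"])
    for q in ("jar_tallest","jar_second","jar_third","jar_shortest","coaster_1","dispenser","lidded_pot"):
        for r in models.outline_of(c,q):
            if r["confidence"]<.25: continue
            p=W[r["region"]]; p=p[~np.isnan(p[:,0])]
            if len(p)<5: continue
            zt=np.percentile(p[:,2],97); t=p[p[:,2]>zt-.008]
            m=(t.max(0)+t.min(0))/2
            print(q,round(r["confidence"],2),np.round(r["bbox"]),"ztop",zt.round(4),"topmid",m.round(4),"mean",t.mean(0).round(4),"ext",np.ptp(t,axis=0).round(3))
s=env.observe();print(s["position"],s["tool_rot"],env.tcp_to_grasp)
E
```

```text
top [[0.008, -0.986, 0.166, 0.359], [-1.0, -0.008, -0.002, -0.021], [0.003, -0.166, -0.986, 0.924], [0.0, 0.0, 0.0, 1.0]] 53.58941664338697
jar_tallest 0.63 [186. 219.  45.  36.] ztop 0.1192 topmid [0.4362 0.2599 0.1162] mean [0.4365 0.2593 0.117 ] ext [0.056 0.057 0.009]
jar_second 0.6 [364. 216.  27.  25.] ztop 0.0998 topmid [ 0.4537 -0.1269  0.0969] mean [ 0.4532 -0.1274  0.0972] ext [0.049 0.05  0.01 ]
jar_third 0.69 [311. 216.  19.  22.] ztop 0.08 topmid [ 0.451  -0.0109  0.0768] mean [ 0.451  -0.0113  0.0773] ext [0.045 0.043 0.009]
jar_third 0.31 [430. 217.  28.  18.] ztop 0.0601 topmid [ 0.4508 -0.2793  0.0566] mean [ 0.4511 -0.2787  0.0572] ext [0.038 0.039 0.009]
jar_shortest 0.89 [468. 223.  24.  20.] ztop 0.0598 topmid [ 0.4404 -0.363   0.057 ] mean [ 0.4404 -0.3626  0.0573] ext [0.038 0.038 0.01 ]
jar_shortest 0.77 [399. 188.  24.  19.] ztop 0.06 topmid [ 0.5162 -0.213   0.0574] mean [ 0.5164 -0.213   0.0573] ext [0.036 0.036 0.01 ]
jar_shortest 0.62 [426. 263.  23.  21.] ztop 0.0604 topmid [ 0.35   -0.2642  0.0577] mean [ 0.35   -0.2642  0.0575] ext [0.038 0.039 0.011]

[... 2787 characters left out ...]
opmid [ 0.6615 -0.1621  0.0153] mean [ 0.6619 -0.1606  0.0148] ext [0.07  0.071 0.011]
coaster_1 0.86 [305. 264.  38.  37.] ztop 0.0177 topmid [ 0.6575 -0.0009  0.0145] mean [ 6.595e-01 -1.000e-04  1.520e-02] ext [0.073 0.071 0.01 ]
coaster_1 0.73 [270. 245.  38.  39.] ztop 0.0173 topmid [ 0.6569 -0.0812  0.0142] mean [ 0.6585 -0.0796  0.0148] ext [0.072 0.074 0.009]
dispenser 0.81 [188. 181.  44.  64.] ztop 0.1445 topmid [ 0.6604 -0.277   0.1414] mean [ 0.6614 -0.2762  0.1422] ext [0.05 0.05 0.01]
[0.20950087 0.50851903 0.23133464] [[-9.24603975e-01  3.80929768e-01 -2.07419542e-05]
 [ 3.80929767e-01  9.24603975e-01  3.34093546e-05]
 [ 3.19047111e-05  2.29891943e-05 -9.99999999e-01]] -0.0187
```

View pics/top0.png

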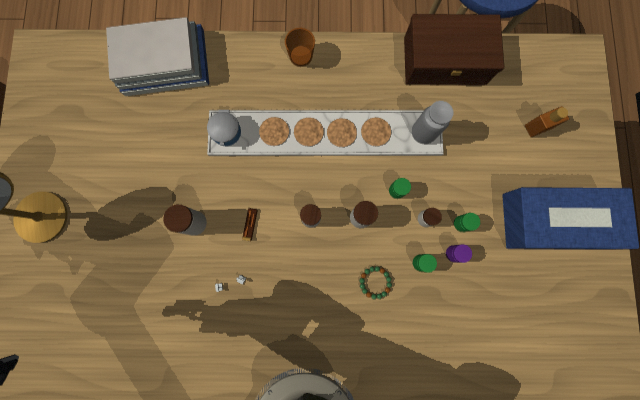

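View pics/scene0.png

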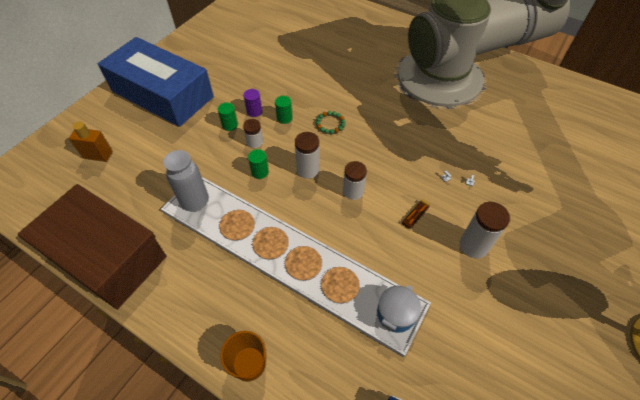

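The top view shows the dispenser at the right end of the tray (432,122) and the pot at the left (225,128), with the coasters between at columns 274 to 376. The tallest jar is at (178,218), third at (311,215), second at (365,213) and shortest at (431,217), which is the white one among green and purple decoys. So tallest goes on coaster_4, second on coaster_3, third on coaster_2 and shortest on coaster_1. Next I'll refine the coaster centres.

```bash
python3 - <<'E'
from h import *
for c in ("top","scene"):
    d=np.load(c+"0.npz"); W=d["W"]; hsv=cv2.cvtColor(d["rgb"],cv2.COLOR_RGB2HSV).astype(int)
    m=((abs(W[...,2]-.016)<.009)&(W[...,0]>.58)&(W[...,0]<.73)&(abs(W[...,1]+.04)<.17)&(hsv[...,1]>90)).astype(np.uint8)
    n,l,st,ce=cv2.connectedComponentsWithStats(m)
    for i in range(1,n):
        if st[i,4]>200:
            p=W[l==i]; print(c,st[i,4],p.mean(0).round(4),((p.max(0)+p.min(0))/2).round(4),np.ptp(p,axis=0).round(3))
E
```

```text
top 657 [0.6567 0.0784 0.0151] [0.6573 0.079  0.0145] [0.07 0.07 0.01]
top 653 [ 0.6564 -0.0041  0.0152] [ 0.6563 -0.0044  0.0152] [0.068 0.07  0.01 ]
top 658 [ 0.6549 -0.0832  0.0152] [ 0.655  -0.0834  0.0155] [0.069 0.069 0.01 ]
top 654 [ 0.658  -0.165   0.0152] [ 0.658  -0.1646  0.0146] [0.069 0.07  0.01 ]
scene 819 [ 0.6618 -0.1618  0.0149] [ 0.661  -0.1638  0.0156] [0.069 0.073 0.011]
scene 891 [ 0.6587 -0.0801  0.015 ] [ 0.658  -0.0803  0.0147] [0.07  0.07  0.008]
scene 973 [ 0.6602 -0.0008  0.0152] [ 0.6585 -0.0021  0.0147] [0.071 0.072 0.009]
scene 1080 [0.6605 0.0817 0.0152] [0.6598 0.0816 0.0132] [0.071 0.071 0.011]
```

>>> jog_arm(plan="0 0 6.76 0 0 0 0;0 0 6.76 0 0 0 0;0 0 6.76 0 0 0 0;0 0 6.76 0 0 0 0;0 0 6.76 0 0 0 0;0 0 6.76 0 0 0 0;0 0 6.76 0 0 0 0;0 0 6.76 0 0 0 0;0 0 6.76 0 0 0 0;0 0 6.76 0 0 0 0", grip_force=40)

```text
time_s: 1.63
position: [0.2095, 0.5085, 0.2313]
tool_rot: [[0.006, 1.0, -0.0], [1.0, -0.006, -0.0], [-0.0, -0.0, -1.0]]
ft_force: [1.1, 1.1, -0.3]
grip_width: 0.0855
gripper_force: 0.0
```

>>> jog_arm(plan="0 0 0 -2.74 2.54 0 0;0 0 0 -2.74 2.54 0 0;0 0 0 -2.74 2.54 0 0;0 0 0 -2.74 2.54 0 0;0 0 0 -2.74 2.54 0 0;0 0 0 -2.74 2.54 0 0;0 0 0 -2.74 2.54 0 0;0 0 0 -2.74 2.54 0 0;0 0 0 -2.74 2.54 0 0;0 0 0 0 0 0 0")

```text
time_s: 2.47
position: [0.4419, 0.2579, 0.2311]
tool_rot: [[0.005, 1.0, 0.001], [1.0, -0.005, -0.001], [-0.001, 0.001, -1.0]]
ft_force: [-0.5, -0.3, 0.0]
grip_width: 0.0855
gripper_force: 0.0
```

```bash
python3 - <<'E'
from h import *
print(env.observe()["position"])
im=imaging.get_image("wrist"); save(im,"w1")
h,w=im["depth"].shape; f=h/2/np.tan(np.radians(im["fov_y"]/2)); T=im["world_from_camera"]
u,v=np.meshgrid(np.arange(w)-im["cx"],np.arange(h)-im["cy"]); r=np.hypot(u,v); th=r/f
k=np.tan(th)/np.maximum(r,1e-6); d=im["depth"]
P=np.stack([u*k*d,v*k*d,d],-1); W=P@T[:3,:3].T+T[:3,3]
print(T.round(3).tolist(), im["fov_y"])
for lo,hi,b in ((.105,.13,(.36,.52,.2,.33)),):
    m=(d>0)&(th<1.3)&(W[...,2]>lo)&(W[...,2]<hi)&(W[...,0]>b[0])&(W[...,0]<b[1])&(W[...,1]>b[2])&(W[...,1]<b[3])
    p=W[m]; print(len(p),p.mean(0),(p.max(0)+p.min(0))/2,np.ptp(p,axis=0))
E
```

```text
[0.44194656 0.25790541 0.23109961]
[[1.0, -0.006, -0.001, 0.443], [-0.006, -0.951, -0.309, 0.337], [0.001, 0.309, -0.951, 0.374], [0.0, 0.0, 0.0, 1.0]] 65.70646984690485
3372 [0.4398736  0.26373176 0.11775073] [0.4398665  0.26177711 0.11378913] [0.05650046 0.05765487 0.01271642]
```

>>> jog_arm(plan="0 0 0 0 0.1 0 0;0 0 0 0 0 2.4 0;0 0 0 0 0 2.7 0;0 0 0 0 0 2.7 0;0 0 0 0 0 2.7 0;0 0 0 0 0 2.7 0;0 0 0 0 0 2 0;0 0 0 0 0 1.3 0;0 0 0 0 0 0 0;0 0 0 0 0 0 0")

```text
time_s: 3.35
position: [0.4385, 0.2628, 0.0664]
tool_rot: [[-0.002, 1.0, -0.001], [1.0, 0.002, -0.0], [-0.0, -0.001, -1.0]]
ft_force: [0.1, -0.3, 0.4]
grip_width: 0.0854
gripper_force: 0.0
```

>>> jog_arm(plan="0 0 0 0 0 0 255;0 0 0 0 0 0 255;0 0 0 0 0 0 255;0 0 0 0 0 0 255;0 0 0 0 0 0 255;0 0 0 0 0 0 255;0 0 0 0 0 0 255;0 0 0 0 0 0 255;0 0 0 0 0 0 255;0 0 0 0 0 0 255", grip_force=40)

```text
time_s: 4.18
position: [0.4394, 0.2623, 0.0675]
tool_rot: [[-0.0, 1.0, 0.002], [1.0, 0.0, 0.001], [0.001, 0.002, -1.0]]
ft_force: [-2.8, 2.2, 7.0]
grip_width: 0.0576
gripper_force: 41.6
```

>>> jog_arm(plan="0 0 0 0 0 -1 255;0 0 0 0 0 -2.5 255;0 0 0 0 0 -3.5 255;0 0 0 0 0 -2.5 255;0 0 0 0 0 -0.5 255;0 0 0 -1.4 0.75 0 255;0 0 0 -2.8 1.45 0 255;0 0 0 -2.8 1.45 0 255;0 0 0 -2.8 1.45 0 255;0 0 0 -2.8 1.45 0 255")

```text
time_s: 5.02
position: [0.5045, 0.1346, 0.165]
tool_rot: [[-0.0, 1.0, -0.002], [1.0, 0.0, -0.0], [-0.0, -0.002, -1.0]]
ft_force: [-0.1, 0.5, -3.6]
grip_width: 0.0572
gripper_force: 44.6
```

>>> jog_arm(plan="0 0 0 -3.2 1.65 0 255;0 0 0 -3.2 1.65 0 255;0 0 0 -3.2 1.65 0 255;0 0 0 -3.2 1.65 0 255;0 0 0 -3.2 1.65 0 255;0 0 0 -3.2 1.65 0 255;0 0 0 -3.2 1.65 0 255;0 0 0 -3.2 1.65 0 255;0 0 0 -2.4 1.2 0 255;0 0 0 -1.0 0.5 0 255")

```text
time_s: 5.85
position: [0.6541, -0.1576, 0.1638]
tool_rot: [[0.003, 1.0, -0.002], [1.0, -0.003, 0.0], [0.0, -0.002, -1.0]]
ft_force: [-0.3, 0.7, -3.9]
grip_width: 0.0573
gripper_force: 44.5
```

```bash
cat >> h.py <<'E'
def wcloud():
    im=imaging.get_image("wrist"); T=im["world_from_camera"]
    h,w=im["depth"].shape; f=h/2/np.tan(np.radians(im["fov_y"]/2))
    u,v=np.meshgrid(np.arange(w)-im["cx"],np.arange(h)-im["cy"]); r=np.hypot(u,v); th=r/f
    k=np.tan(th)/np.maximum(r,1e-6); d=im["depth"]
    W=np.stack([u*k*d,v*k*d,d],-1)@T[:3,:3].T+T[:3,3]; W[(d<=0)|(th>1.3)]=np.nan
    return im,W
E
python3 - <<'E'
from h import *
imaging.get_image("top")
s=env.observe(); print(s["position"],s["grip_width"],s["ft_force"])
im,W=wcloud(); save(im,"w2")
hsv=cv2.cvtColor(im["pixels"],cv2.COLOR_RGB2HSV).astype(int)
m=((abs(W[...,2]-.016)<.009)&(W[...,0]>.58)&(W[...,0]<.73)&(abs(W[...,1]+.04)<.17)&(hsv[...,1]>90)).astype(np.uint8)
n,l,st,ce=cv2.connectedComponentsWithStats(m)
for i in range(1,n):
    if st[i,4]>200:
        p=W[l==i]; print(st[i,4],p.mean(0).round(4),((p.max(0)+p.min(0))/2).round(4),np.ptp(p,axis=0).round(3))
E
```

```text
[ 0.65422359 -0.15779178  0.16384351] 0.056787076750843435 [-1.21381759 -1.41888209 -4.39941042]
4028 [ 0.6597 -0.0041  0.016 ] [ 0.6596 -0.0048  0.0158] [0.069 0.066 0.006]
4347 [ 0.6583 -0.0815  0.016 ] [ 0.6583 -0.0814  0.016 ] [0.07  0.069 0.005]
1424 [ 0.6657 -0.1453  0.0158] [ 0.6614 -0.1524  0.0157] [0.068 0.047 0.005]
```

View pics/w2.png

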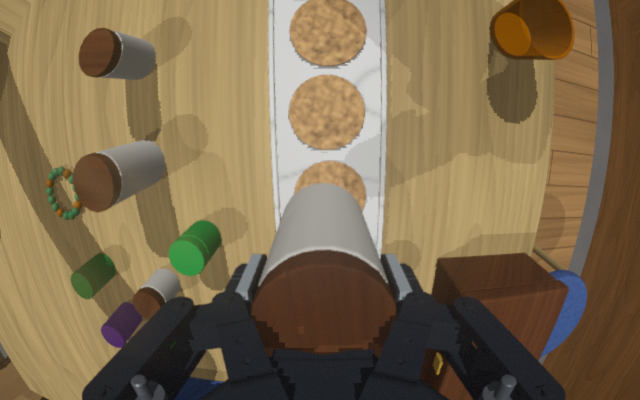

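The wrist view shows the tallest jar held upright at (325,290), with coaster_4 just below it and coasters 3 and 2 at (328,112) and (328,30). The wrist coaster positions agree with the other cameras to about 2 mm.

>>> jog_arm(plan="0 0 0 -0.9 0.6 0 255;0 0 0 0 0 1.5 255;0 0 0 0 0 2 255;0 0 0 0 0 2 255;0 0 0 0 0 1.2 255;0 0 0 0 0 0.5 255;0 0 0 0 0 0 255;0 0 0 0 0 0 255;0 0 0 0 0 0 255")

```text
time_s: 6.7
position: [0.6601, -0.1627, 0.0955]
tool_rot: [[-0.001, 1.0, 0.002], [1.0, 0.001, -0.001], [-0.001, 0.002, -1.0]]
ft_force: [0.1, 0.4, -3.2]
grip_width: 0.0571
gripper_force: 44.6
```

>>> jog_arm(plan="0 0 0 0 0 0.4 255;0 0 0 0 0 0.3 255;0 0 0 0 0 0.2 255;0 0 0 0 0 0.1 255;0 0 0 0 0 0.1 255;0 0 0 0 0 0.05 255;0 0 0 0 0 0 255;0 0 0 0 0 0 255")

```text
time_s: 7.37
position: [0.6596, -0.1631, 0.0836]
tool_rot: [[-0.0, 1.0, 0.0], [1.0, 0.0, -0.0], [-0.0, 0.0, -1.0]]
ft_force: [-5.4, 0.6, 5.8]
grip_width: 0.0572
gripper_force: 45.2
```

>>> jog_arm(plan="0 0 0 0 0 0 150;0 0 0 0 0 0 80;0 0 0 0 0 0 0;0 0 0 0 0 0 0;0 0 0 0 0 0 0;0 0 0 0 0 0 0;0 0 0 0 0 -1 0;0 0 0 0 0 -3 0;0 0 0 0 0 -3.5 0;0 0 0 0 0 -3 0")

```text
time_s: 8.2
position: [0.6598, -0.163, 0.1906]
tool_rot: [[-0.0, 1.0, 0.001], [1.0, 0.0, -0.001], [-0.001, 0.001, -1.0]]
ft_force: [0.8, 0.5, -0.2]
grip_width: 0.0855
gripper_force: 0.0
```

>>> jog_arm(plan="0 0 0 0.5 -2.6 0 0;0 0 0 0.5 -2.8 0 0;0 0 0 0.5 -2.8 0 0;0 0 0 0.5 -2.8 0 0;0 0 0 0.5 -2.8 0 0;0 0 0 0.5 -2.8 0 0;0 0 0 0.5 -2.5 0 0;0 0 0 0.3 -1.4 0 0;0 0 0 0 0 0 0;0 0 0 0 0 0 0")

```text
time_s: 9.03
position: [0.4551, -0.1253, 0.1888]
tool_rot: [[0.0, 1.0, 0.002], [1.0, -0.0, -0.001], [-0.001, 0.002, -1.0]]
ft_force: [0.3, -0.4, 0.5]
grip_width: 0.0856
gripper_force: 0.0
```

```bash
cat >> h.py <<'E'
def tops(W,names=("T","2","3","S"),R=.09):
    guess={"T":(.66,-.163,.134),"2":(.455,-.126,.098),"3":(.4527,-.009,.078),"S":(.4524,-.2775,.058)}
    for n in names:
        g=guess[n] if isinstance(n,str) else n; p=W[(abs(W[...,2]-g[2])<.007)&(np.hypot(W[...,0]-g[0],W[...,1]-g[1])<.045)]
        if len(p): print(n,len(p),p.mean(0).round(4),((p.max(0)+p.min(0))/2).round(4),np.ptp(p,axis=0).round(3))
E
python3 - <<'E'
from h import *
print(env.observe()["position"])
im,W=wcloud(); tops(W)
im=imaging.get_image("top"); print("top"); tops(cloud(im)); save(im,"t3")
im=imaging.get_image("scene"); print("scene"); tops(cloud(im))
E
```

```text
[ 0.45507361 -0.12527478  0.18883671]
T 2127 [ 0.6558 -0.1612  0.1333] [ 0.6596 -0.1634  0.1314] [0.058 0.058 0.009]
2 3138 [ 0.4565 -0.1246  0.0978] [ 0.4565 -0.1256  0.0956] [0.051 0.051 0.009]
3 2412 [ 0.4542 -0.0099  0.0779] [ 0.4539 -0.0094  0.0759] [0.045 0.046 0.009]
S 805 [ 0.4543 -0.2753  0.0573] [ 0.4548 -0.2779  0.0553] [0.039 0.04  0.008]
top
T 564 [ 0.6566 -0.1649  0.1332] [ 0.6563 -0.1653  0.1326] [0.056 0.057 0.009]
2 157 [ 0.4548 -0.1171  0.0972] [ 0.4557 -0.1223  0.0968] [0.04  0.042 0.009]
3 352 [ 0.4508 -0.0112  0.0773] [ 0.4509 -0.0109  0.077 ] [0.045 0.043 0.009]
scene
T 704 [ 0.661  -0.1603  0.1327] [ 0.6603 -0.1614  0.1317] [0.057 0.058 0.009]
2 401 [ 0.4581 -0.1231  0.0965] [ 0.4573 -0.124   0.0957] [0.051 0.051 0.009]
3 342 [ 0.4556 -0.007   0.0766] [ 0.4536 -0.0078  0.0757] [0.046 0.046 0.009]
S 198 [ 0.4558 -0.2748  0.0563] [ 0.4547 -0.2757  0.0554] [0.041 0.039 0.008]
```

>>> jog_arm(plan="0 0 0 0 0.05 1.5 0;0 0 0 0 0 2.7 0;0 0 0 0 0 3 0;0 0 0 0 0 3 0;0 0 0 0 0 2.2 0;0 0 0 0 0 1.1 0;0 0 0 0 0 0 0;0 0 0 0 0 0 0;0 0 0 0 0 0 255;0 0 0 0 0 0 255")

```text
time_s: 10.02
position: [0.4559, -0.1253, 0.0537]
tool_rot: [[-0.0, 1.0, 0.002], [1.0, 0.0, -0.001], [-0.001, 0.002, -1.0]]
ft_force: [0.1, 0.4, 0.3]
grip_width: 0.064
gripper_force: 0.0
```

>>> jog_arm(plan="0 0 0 0 0 0 255;0 0 0 0 0 0 255;0 0 0 0 0 0 255;0 0 0 0 0 0 255;0 0 0 0 0 0 255;0 0 0 0 0 0 255;0 0 0 0 0 0 255;0 0 0 0 0 0 255")

```text
time_s: 10.68
position: [0.4556, -0.1253, 0.0538]
tool_rot: [[-0.0, 1.0, 0.002], [1.0, 0.0, -0.001], [-0.001, 0.002, -1.0]]
ft_force: [-1.4, -0.3, 6.5]
grip_width: 0.0511
gripper_force: 41.2
```

>>> jog_arm(plan="0 0 0 0 0 -1 255;0 0 0 0 0 -2.5 255;0 0 0 1 0 -2.5 255;0 0 0 2 1 -1 255;0 0 0 1.36 2.5 0 255;0 0 0 0 3 0 255;0 0 0 0 3 0 255;0 0 0 0 3 0 255;0 0 0 0 3 0 255;0 0 0 0 2.5 0 255")

```text
time_s: 11.52
position: [0.6367, -0.0811, 0.1225]
tool_rot: [[-0.0, 1.0, -0.0], [1.0, 0.0, 0.0], [0.0, -0.0, -1.0]]
ft_force: [0.5, -0.8, -2.9]
grip_width: 0.0513
gripper_force: 43.0
```

>>> jog_arm(plan="0 0 0 0 1.5 0 255;0 0 0 0 0.7 0 255;0 0 0 0 0 1 255;0 0 0 0 0 1.5 255;0 0 0 0 0 1.2 255;0 0 0 0 0 0.6 255;0 0 0 0 0 0 255;0 0 0 0 0 0 255;0 0 0 0 0 0 255")

```text
time_s: 12.27
position: [0.6573, -0.0816, 0.0807]
tool_rot: [[-0.0, 1.0, 0.001], [1.0, 0.0, -0.0], [-0.0, 0.001, -1.0]]
ft_force: [0.7, -0.2, -2.6]
grip_width: 0.0513
gripper_force: 43.1
```

>>> jog_arm(plan="0 0 0 0 0 0.4 255;0 0 0 0 0 0.3 255;0 0 0 0 0 0.2 255;0 0 0 0 0 0.1 255;0 0 0 0 0 0.1 255;0 0 0 0 0 0.05 255;0 0 0 0 0 0 255;0 0 0 0 0 0 255")

```text
time_s: 12.93
position: [0.657, -0.0814, 0.0699]
tool_rot: [[-0.0, 1.0, 0.0], [1.0, 0.0, -0.0], [-0.0, 0.0, -1.0]]
ft_force: [-5.8, 1.9, 7.8]
grip_width: 0.0511
gripper_force: 44.0
```

>>> jog_arm(plan="0 0 0 0 0 0 150;0 0 0 0 0 0 80;0 0 0 0 0 0 0;0 0 0 0 0 0 0;0 0 0 0 0 0 0;0 0 0 0 0 0 0;0 0 0 0 0 -1 0;0 0 0 0 0 -3 0;0 0 0 0 0 -3.5 0;0 0 0 0 0 -2.5 0")

```text
time_s: 13.77
position: [0.6576, -0.0815, 0.1719]
tool_rot: [[-0.0, 1.0, 0.003], [1.0, 0.0, -0.001], [-0.001, 0.003, -1.0]]
ft_force: [0.3, -0.0, 0.2]
grip_width: 0.0854
gripper_force: 0.0
```

>>> jog_arm(plan="0 0 0 0.9 -2.5 0 0;0 0 0 0.9 -2.6 0 0;0 0 0 0.9 -2.6 0 0;0 0 0 0.9 -2.6 0 0;0 0 0 0.9 -2.6 0 0;0 0 0 0.9 -2.6 0 0;0 0 0 0.9 -2.6 0 0;0 0 0 0.9 -2.25 0 0;0 0 0 0 0 0 0;0 0 0 0 0 0 0")

```text
time_s: 14.6
position: [0.4536, -0.0093, 0.1694]
tool_rot: [[-0.001, 1.0, 0.002], [1.0, 0.001, -0.0], [-0.001, 0.002, -1.0]]
ft_force: [0.5, -0.2, -0.6]
grip_width: 0.0854
gripper_force: 0.0
```

```bash
python3 - <<'E'
from h import *
print(env.observe()["position"])
im,W=wcloud(); tops(W,("T",(.6575,-.0817,.114),"3","S")); save(im,"w4")
im=imaging.get_image("top"); print("top"); tops(cloud(im),("T",(.6575,-.0817,.114),"S"))
E
```

```text
[ 0.45357614 -0.00925659  0.16938175]
(0.6575, -0.0817, 0.114) 1517 [ 0.6539 -0.0792  0.1132] [ 0.6566 -0.0818  0.1114] [0.052 0.052 0.009]
3 2442 [ 0.454  -0.0081  0.0778] [ 0.4538 -0.0092  0.0756] [0.045 0.045 0.009]
top
T 580 [ 0.6558 -0.1646  0.1331] [ 0.6561 -0.1656  0.1323] [0.056 0.057 0.011]
(0.6575, -0.0817, 0.114) 448 [ 0.6538 -0.0836  0.1131] [ 0.6541 -0.0833  0.1125] [0.052 0.05  0.011]
S 263 [ 0.4509 -0.279   0.0574] [ 0.4508 -0.2795  0.0564] [0.038 0.038 0.01 ]
```

>>> jog_arm(plan="0 0 0 0 0 1.5 0;0 0 0 0 0 2.7 0;0 0 0 0 0 3 0;0 0 0 0 0 2.8 0;0 0 0 0 0 2 0;0 0 0 0 0 1 0;0 0 0 0 0 0 0;0 0 0 0 0 0 0;0 0 0 0 0 0 255;0 0 0 0 0 0 255")

```text
time_s: 15.53
position: [0.4545, -0.0097, 0.0392]
tool_rot: [[-0.0, 1.0, 0.002], [1.0, 0.0, -0.001], [-0.001, 0.002, -1.0]]
ft_force: [0.7, 0.7, -0.2]
grip_width: 0.0639
gripper_force: 0.0
```

>>> jog_arm(plan="0 0 0 0 0 0 255;0 0 0 0 0 0 255;0 0 0 0 0 0 255;0 0 0 0 0 0 255;0 0 0 0 0 0 255;0 0 0 0 0 0 255;0 0 0 0 0 0 255;0 0 0 0 0 0 255;0 0 0 0 0 0 255")

```text
time_s: 16.28
position: [0.4541, -0.0096, 0.0391]
tool_rot: [[-0.0, 1.0, 0.002], [1.0, 0.0, -0.001], [-0.001, 0.002, -1.0]]
ft_force: [-1.1, -0.4, 5.9]
grip_width: 0.0452
gripper_force: 40.3
```

>>> jog_arm(plan="0 0 0 0 0 -1 255;0 0 0 0 0 -2.5 255;0 0 0 0 0 -2.5 255;0 0 0 0.3 1 -1 255;0 0 0 0.3 2.5 0 255;0 0 0 0 3 0 255;0 0 0 0 3 0 255;0 0 0 0 3 0 255;0 0 0 0 3 0 255;0 0 0 0 2.5 0 255")

```text
time_s: 17.12
position: [0.6353, -0.0033, 0.1083]
tool_rot: [[-0.0, 1.0, 0.0], [1.0, 0.0, -0.0], [-0.0, 0.0, -1.0]]
ft_force: [-0.6, 0.2, 0.1]
grip_width: 0.0449
gripper_force: 41.3
```

>>> jog_arm(plan="0 0 0 0 1.6 0 255;0 0 0 0 0.8 0 255;0 0 0 0 0 1 255;0 0 0 0 0 1.5 255;0 0 0 0 0 1.2 255;0 0 0 0 0 0.6 255;0 0 0 0 0 0 255;0 0 0 0 0 0 255;0 0 0 0 0 0 255")

```text
time_s: 17.87
position: [0.6578, -0.0035, 0.0661]
tool_rot: [[-0.0, 1.0, 0.001], [1.0, 0.0, -0.0], [-0.0, 0.001, -1.0]]
ft_force: [-0.7, -0.5, -1.4]
grip_width: 0.0452
gripper_force: 41.3
```

Touchdown for this jar is at TCP z = 0.0551.

>>> jog_arm(plan="0 0 0 0 0.1 0.4 255;0 0 0 0 0 0.3 255;0 0 0 0 0 0.2 255;0 0 0 0 0 0.1 255;0 0 0 0 0 0.1 255;0 0 0 0 0 0.05 255;0 0 0 0 0 0 255;0 0 0 0 0 0 255")

```text
time_s: 18.53
position: [0.6585, -0.0034, 0.0552]
tool_rot: [[-0.0, 1.0, 0.0], [1.0, 0.0, -0.0], [-0.0, 0.0, -1.0]]
ft_force: [-5.1, 1.1, 8.9]
grip_width: 0.0455
gripper_force: 42.1
```

>>> jog_arm(plan="0 0 0 0 0 0 150;0 0 0 0 0 0 80;0 0 0 0 0 0 0;0 0 0 0 0 0 0;0 0 0 0 0 0 0;0 0 0 0 0 0 0;0 0 0 0 0 -1 0;0 0 0 0 0 -3 0;0 0 0 0 0 -3.5 0;0 0 0 0 0 -3.5 0")

```text
time_s: 19.37
position: [0.6584, -0.0033, 0.1656]
tool_rot: [[-0.0, 1.0, -0.001], [1.0, 0.0, 0.0], [0.0, -0.001, -1.0]]
ft_force: [0.5, -0.5, 0.1]
grip_width: 0.085
gripper_force: 0.0
```

>>> jog_arm(plan="0 0 0 -2 -2.5 0 0;0 0 0 -2.5 -2.5 0 0;0 0 0 -2.8 -2.5 0 0;0 0 0 -2.8 -2.5 0 0;0 0 0 -2.8 -2.5 0 0;0 0 0 -2.8 -2.5 0 0;0 0 0 -2.8 -2.5 0 0;0 0 0 -2.8 -2 0 0;0 0 0 -2.8 -1 0 0;0 0 0 -2.5 0 0 0")

```text
time_s: 20.2
position: [0.4519, -0.271, 0.165]
tool_rot: [[0.001, 1.0, 0.0], [1.0, -0.001, -0.001], [-0.001, 0.0, -1.0]]
ft_force: [0.4, -0.2, -0.3]
grip_width: 0.0853
gripper_force: 0.0
```

>>> jog_arm(plan="0 0 0 -0.8 0 0 0;0 0 0 0 0 0 0;0 0 0 0 0 0 0")

```text
time_s: 20.45
position: [0.4538, -0.2768, 0.1639]
tool_rot: [[-0.0, 1.0, -0.0], [1.0, 0.0, 0.0], [0.0, -0.0, -1.0]]
ft_force: [0.8, 1.0, -1.1]
grip_width: 0.0856
gripper_force: 0.0
```

```bash
python3 - <<'E'
from h import *
print(env.observe()["position"])
im,W=wcloud(); tops(W,("T",(.6575,-.0817,.114),(.659,-.003,.094),"S")); save(im,"w5")
im=imaging.get_image("top"); print("top"); tops(cloud(im),("T",(.6575,-.0817,.114),(.659,-.003,.094)))
im=imaging.get_image("scene"); print("scene"); tops(cloud(im),(("S"),))
E
```

```text
[ 0.45381    -0.27682675  0.16394159]
T 2926 [ 0.655  -0.1646  0.1334] [ 0.659  -0.1643  0.1316] [0.06  0.057 0.009]
(0.6575, -0.0817, 0.114) 863 [ 0.6575 -0.0967  0.1132] [ 0.6589 -0.0939  0.1117] [0.051 0.03  0.009]
S 1673 [ 0.4544 -0.277   0.0577] [ 0.4547 -0.2779  0.0558] [0.039 0.039 0.009]
top
T 576 [ 0.6559 -0.1646  0.1331] [ 0.6565 -0.1656  0.1323] [0.056 0.057 0.01 ]
(0.6575, -0.0817, 0.114) 445 [ 0.654  -0.0837  0.1129] [ 0.6545 -0.0833  0.1122] [0.051 0.05  0.009]
(0.659, -0.003, 0.094) 337 [ 0.6553 -0.005   0.0931] [ 0.6566 -0.0045  0.0925] [0.046 0.044 0.01 ]
scene
S 197 [ 0.4557 -0.2749  0.0564] [ 0.4544 -0.2765  0.0556] [0.041 0.039 0.008]
```

View pics/w5.png

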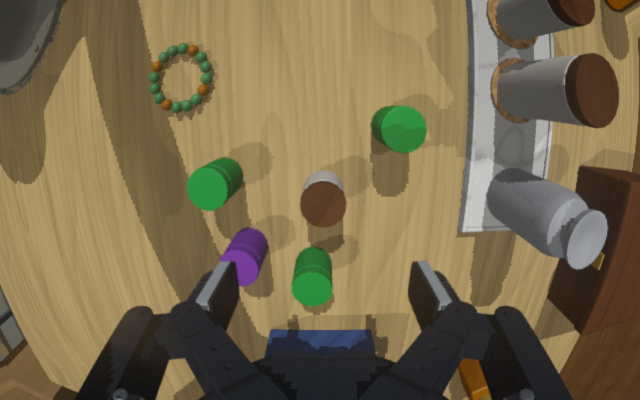

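The wrist view shows the walnut-lidded shortest jar at (323,200), with clear room left and right for the fingers. The green decoys (215,183), (400,128), (312,278) and the purple one (245,258) are out of the way.

>>> jog_arm(plan="0 0 0 0 0 1.5 0;0 0 0 0 0 2.7 0;0 0 0 0 0 3 0;0 0 0 0 0 3 0;0 0 0 0 0 2.4 0;0 0 0 0 0 1.2 0;0 0 0 0 0 0.5 0;0 0 0 0 0 0 0;0 0 0 0 0 0 0")

```text
time_s: 21.35
position: [0.4542, -0.2772, 0.0215]
tool_rot: [[-0.001, 1.0, 0.001], [1.0, 0.001, -0.001], [-0.001, 0.001, -1.0]]
ft_force: [-0.0, 0.8, -0.5]
grip_width: 0.0852
gripper_force: 0.0
```

>>> jog_arm(plan="0 0 0 0 0 0 255;0 0 0 0 0 0 255;0 0 0 0 0 0 255;0 0 0 0 0 0 255;0 0 0 0 0 0 255;0 0 0 0 0 0 255;0 0 0 0 0 0 255;0 0 0 0 0 0 255;0 0 0 0 0 0 255;0 0 0 0 0 0 255")

```text
time_s: 22.18
position: [0.454, -0.2776, 0.0215]
tool_rot: [[-0.0, 1.0, 0.001], [1.0, 0.0, -0.001], [-0.001, 0.001, -1.0]]
ft_force: [-0.9, 0.7, 5.8]
grip_width: 0.0388
gripper_force: 40.0
```

>>> jog_arm(plan="0 0 0 0 0 -1 255;0 0 0 0 0 -2.5 255;0 0 0 0 0 -3 255;0 0 0 1 0 -1.5 255;0 0 0 2.5 0 0 255;0 0 0 3 0 0 255;0 0 0 3 0 0 255;0 0 0 3 0 0 255;0 0 0 3 0 0 255;0 0 0 3 0 0 255")

```text
time_s: 23.02
position: [0.4534, -0.0911, 0.1014]
tool_rot: [[0.0, 1.0, 0.0], [1.0, -0.0, -0.0], [-0.0, 0.0, -1.0]]
ft_force: [0.5, 0.0, -1.3]
grip_width: 0.0394
gripper_force: 40.5
```

>>> jog_arm(plan="0 0 0 3 0 0 255;0 0 0 3 0 0 255;0 0 0 3 0 0 255;0 0 0 3 0 0 255;0 0 0 2.5 0 0 255;0 0 0 1.8 1 0 255;0 0 0 0.9 2 0 255;0 0 0 0 2.8 0 255;0 0 0 0 3 0 255;0 0 0 0 3 0 255")

```text
time_s: 23.85
position: [0.5727, 0.08, 0.1015]
tool_rot: [[-0.001, 1.0, 0.0], [1.0, 0.001, -0.0], [-0.0, 0.0, -1.0]]
ft_force: [0.4, -0.3, -0.2]
grip_width: 0.0394
gripper_force: 40.5
```

>>> jog_arm(plan="0 0 0 0 3 0 255;0 0 0 0 3 0 255;0 0 0 0 2 0 255;0 0 0 0 0.8 0 255;0 0 0 0 0 1.5 255;0 0 0 0 0 2 255;0 0 0 0 0 1.5 255;0 0 0 0 0 0.6 255;0 0 0 0 0 0 255;0 0 0 0 0 0 255")

```text
time_s: 24.68
position: [0.6599, 0.0796, 0.0456]
tool_rot: [[-0.0, 1.0, 0.001], [1.0, 0.0, -0.0], [-0.0, 0.001, -1.0]]
ft_force: [-0.2, -0.4, -1.3]
grip_width: 0.0389
gripper_force: 40.6
```

Touchdown is at 0.0375, about 8 mm further down.

>>> jog_arm(plan="0 0 0 0 -0.1 0.3 255;0 0 0 0 0 0.2 255;0 0 0 0 0 0.1 255;0 0 0 0 0 0.1 255;0 0 0 0 0 0.1 255;0 0 0 0 0 0.05 255;0 0 0 0 0 0 255;0 0 0 0 0 0 255")

```text
time_s: 25.35
position: [0.6588, 0.0796, 0.0376]
tool_rot: [[-0.0, 1.0, 0.001], [1.0, 0.0, -0.0], [-0.0, 0.001, -1.0]]
ft_force: [-3.0, -0.3, 6.3]
grip_width: 0.039
gripper_force: 41.2
```

>>> jog_arm(plan="0 0 0 0 0 0 150;0 0 0 0 0 0 80;0 0 0 0 0 0 0;0 0 0 0 0 0 0;0 0 0 0 0 0 0;0 0 0 0 0 0 0;0 0 0 0 0 -1 0;0 0 0 0 0 -3 0;0 0 0 0 0 -3.5 0;0 0 0 0 0 -3.5 0")

```text
time_s: 26.18
position: [0.6583, 0.0796, 0.1481]
tool_rot: [[-0.0, 1.0, -0.001], [1.0, 0.0, 0.0], [0.0, -0.001, -1.0]]
ft_force: [0.6, 0.4, -0.8]
grip_width: 0.0853
gripper_force: 0.0
```

>>> jog_arm(plan="0 0 0 0 -2 -1 0;0 0 0 0 -3 -1 0;0 0 0 0 -3 -1 0;0 0 0 0 -3 -1 0;0 0 0 0 -3 0 0;0 0 0 0 -3 0 0;0 0 0 0 -3 0 0;0 0 0 0 -2 0 0;0 0 0 0 0 0 0;0 0 0 0 0 0 0")

```text
time_s: 27.02
position: [0.4385, 0.0796, 0.1874]
tool_rot: [[-0.0, 1.0, 0.002], [1.0, 0.0, -0.0], [-0.0, 0.002, -1.0]]
ft_force: [0.5, -0.8, -0.8]
grip_width: 0.0855
gripper_force: 0.0
```

```bash
python3 - <<'E'
from h import *
L=((.66,-.1635,.134),(.6575,-.0817,.114),(.659,-.003,.094),(.659,.08,.074))
im,W=wcloud(); tops(W,L)
im=imaging.get_image("top"); print("top"); tops(cloud(im),L)
im=imaging.get_image("scene"); save(im,"s6"); print("scene"); tops(cloud(im),L)
E
```

```text
(0.66, -0.1635, 0.134) 26 [ 0.6366 -0.1475  0.1298] [ 0.636  -0.1482  0.1306] [0.006 0.009 0.006]
(0.659, -0.003, 0.094) 1001 [ 0.656  -0.0009  0.0931] [ 0.6588 -0.0028  0.0913] [0.046 0.045 0.009]
(0.659, 0.08, 0.074) 915 [0.6569 0.0799 0.0732] [0.6592 0.0788 0.0715] [0.041 0.04  0.009]
top
(0.66, -0.1635, 0.134) 581 [ 0.6558 -0.1647  0.133 ] [ 0.6561 -0.1656  0.1319] [0.056 0.057 0.01 ]
(0.6575, -0.0817, 0.114) 454 [ 0.6537 -0.0837  0.113 ] [ 0.6548 -0.0832  0.1121] [0.052 0.049 0.01 ]
(0.659, -0.003, 0.094) 337 [ 0.6553 -0.0048  0.0931] [ 0.6559 -0.0045  0.0922] [0.045 0.044 0.01 ]
(0.659, 0.08, 0.074) 244 [0.6557 0.0769 0.0728] [0.6565 0.0775 0.0718] [0.039 0.038 0.009]
scene
(0.66, -0.1635, 0.134) 703 [ 0.6609 -0.1603  0.1327] [ 0.6599 -0.1616  0.1318] [0.057 0.057 0.009]
(0.6575, -0.0817, 0.114) 599 [ 0.6587 -0.0794  0.1128] [ 0.6577 -0.08    0.1121] [0.051 0.051 0.01 ]
(0.659, -0.003, 0.094) 496 [ 0.6601 -0.0007  0.0928] [ 0.6592 -0.0015  0.092 ] [0.046 0.046 0.01 ]
(0.659, 0.08, 0.074) 398 [0.6606 0.081  0.0729] [0.6597 0.0807 0.0715] [0.039 0.039 0.009]
```

View pics/s6.png

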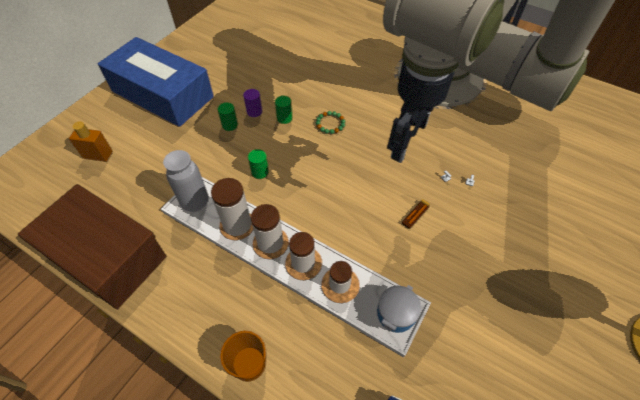

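The scene view shows the four jars upright on their coasters, stepping down from the dispenser (187,180) to the pot (399,308). They stand at (230,207), (267,230), (302,253) and (341,278). In each camera they sit within about 2 mm of the coaster centres, and the arm is clear of them.

```bash
python3 -c "
from rig import job
print(job.close_job())"
```

```text
the job is handed in; nothing more can be done
None
```

The job is handed in: the four jars stand upright on their coasters in height order, tallest next to the dispenser and shortest next to the lidded pot, each within about 2 mm of its coaster's centre by the last camera check (the hand-in returned no verdict).

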